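Prop the printing screen open

ROBOT

A 7-joint arm with a two-finger parallel gripper is mounted at the origin on the work surface. World frame = base frame: x ahead of the robot, y to its left, z up, the work surface at z = 0. Lengths are in m, angles in rad, forces in N, time in s.
With the tool pointing down it reaches from about 0.4 to 0.875 m from the base axis. Payload 19.3 kg.
Tool frame: the origin (TCP) lies midway between the tips of the shut fingers; the grasp point (between the pads) lies 19 mm behind it; z points along the fingers, y is the line along which they close (so a half turn about z gives the same grasp; the last joint's range is limited). The gripper opens to 85 mm and grips with 20 to 120 N. Pads are 22 mm wide; open, the fingers measure 114 mm over their backs; the gripper's body (76 mm by 85 mm) begins 54 mm behind the grasp point. The pads swing forward as they close: fully open they stand 13 mm farther back than shut.
Start: joints at [1.238, 0.521, -0.036, 1.599, 0.021, 1.021, -0.113], TCP at [0.162, -0.604, 0.231] pointing down, gripper open.
Joint ranges: [-2.91, 2.91], [-0.3, 2.13], [-1.5, 1.42], [0.17, 2.43], [-1.26, 4.41], [0.16, 1.93], [-2.52, 2.52]. Speed limits (rad/s): [1.89, 1.89, 2.39, 2.39, 3.01, 3.01, 3.01].

INTERFACE

Orientations are given as [roll, pitch, yaw] about the fixed x, y, z axes, in that order (R = Rz(yaw) Ry(pitch) Rx(roll)).
In Python, from workcell import telemetry, grab_frame, calibration, bot, outline_of, landmark_of gives the robot as it stands. The module is installed in compiled form; this text tells all that it offers.
- The arm moves only by the shell command python3 -m inch 'ROWS' [FORCE]. ROWS is JSON, a list of rows, each a list of 7 numbers: the shift along the tool's x, y, z in m, then the turn, a rotation vector about the tool's x, y, z in rad, then the closure, from 0 (fully open) to 1 (shut). A call has 1 to 5 rows; each row shifts and turns the commanded pose from where the row before left it, along the tool's axes as they then stand; what a row does not reach is not made up. A row lasts 1/10 s, in which the tool goes at most 50 mm and 8.59 degrees, less where a joint would pass 70% of its speed; a pose out of reach is approached as far as the arm can. A call is refused whole if a number of a shift passes 0.05 or a number of a turn 0.15, either way. A call with a gripper value outside its range is refused whole. The fingers move at their own pace and stop on an object; FORCE is the grip in N (left out, the last holds). Time passes only in rows, so rows that do not move let the fingers close. It gives the time, the measured TCP pose, the force, the opening and the grip force at its end, in the units of the state.
- telemetry.observe(): the state, without advancing time (a new reading comes with each control period).
- grab_frame(name): name is "side" or "top" or "wrist"; returns the picture (400x640x3 uint8, red, green, blue); there is no depth.
- calibration(name): a dict with "fovy" (degrees; the focal length in pixels is half the picture's height over the tangent of half this angle, whatever the lens; pixels are square), "cx", "cy" (the principal point, pixels), "pose" (4x4, takes a point from camera to world coordinates). Camera axes: x right, y down, z forward; pixel columns grow to the right and rows downward; lengths in m; the calibration is good to about 2 mm. The wrist camera is an equidistant fisheye: a pixel r from the principal point sees the ray r / f radians off the axis. A picture is of the moment at which its call begins: read the wrist's pose just before it. calibration takes no time and is no camera call; for the wrist camera it gives the pose at the moment of the call.
- bot.job_done(): hands the job in; it is judged then, once.
Trained networks look in the newest picture that a camera, given by its name, has taken for a name from the list of things; names that differ only in an ending like _2 or _b are one class to them, and where a whole thing is asked for, a point or a joint stands for the part that bears it (a point fixed in the world has none). Each returns a list of dicts, best first, with "score" (0 to 1); they miss things now and then, are a little off and sometimes report something else, mostly with a low value. They report only what shows in the picture. A call takes as long as a camera call.
- outline_of(label, camera): "region" (400x640 bool, what is visible of it) and "rect" ([left, top, right, bottom] in pixels, round what is visible of it).
- landmark_of(label, camera): "xy" ([column, row] in pixels: a listed point, or the origin of a listed thing).
The state is a dict: "clock": time; "qpos": joint angles; "qd": joint speeds; "joint_efforts": joint torques, N m; "position": TCP position; "tool_rot": TCP orientation; "force": force on the tool from outside, world axes, zero at the start; "moment": the same for the moment, N m; "grip_width": finger opening in m; "finger_force": force on a finger pad.
Only numpy, scipy, OpenCV 4.12 (cv2) and the standard library are available. Lean on these libraries where they do the work, as an engineer would, in place of code of your own. Each camera call takes 0.05 s, during which the arm holds its last target. There are 200 camera calls.

TASK

Pick up the T-shaped wooden prop that lies flat on the bench and push it against the fixed aluminium rail, so that it swings upright between your fingers. Stand it foot down in the middle of the rubber pad on the printing press and let go of it, then pull the raised screen down until its front bar rests on the still upright prop. Do not let the screen drop towards the board, and leave the ink jar, the tub, the squeegee and the plain stick where they are.

Things in the scene. Friction and masses are not known exactly. Their poses are not given: they have to be found in the camera images.
- prop: T-shaped brown wooden prop, 110 long, about 0.09 kg, lying flat. x runs from foot to head, z up as it lies. Shaft 22 wide (y); the foot is a cross-piece 60 wide (y) and 18 long (x) at the -x end; all 28 thick (z). Origin: centre of its lying underside, midway along (55 from sole and head). Stood on its foot, its x axis points up.
- prop_foot (a point): centre of the prop's sole (the flat 60 x 28 end face at the foot), 14 above its lying underside
- prop_head (a point): centre of the prop's head (the other, 22 x 28 end face)
- rail: fixed aluminium rail: flat bar 210 long (y), 24 deep (x), 12 thick on two end legs, 182 clear between them. Origin on the bench under the bar's middle; x points across it, away from the robot. Underside of the bar 75, top 87 above the bench; near edge at x = -12. Open below: one end of the held prop can go under it and be levered. The prop starts on the near (-x) side.
- press: fixed plywood printing board 360 (x) x 260 (y) x 18 thick with a hinged screen. x points from the pad to the hinge, away from the robot. Origin on the bench under the board; the board spans x -230 to 130 and y -130 to 130.
- pad (a point): centre of the top of the black rubber pad, 70 x 70 mm, 20 above the bench, at x = -170 on the press, y = 0; the lowered front bar comes down above it
- screen: hinged screen: aluminium frame of 25 mm square tube, 250 wide (y), 302 long, with a mesh. Origin: middle of the hinge axis (along the press's y, 34 above the bench, x = 100 on the press). x points along the frame from front bar to hinge, z out of the upper face. Its angle is the tilt of z from vertical: 0 flat on the board; starts with the front raised, at 0.95 to 1.2 rad.
- front_bar (a point): centre of the screen's front tube (25 x 25 x 250 along y), 290 from the hinge. Raised, its upper face looks away from the robot: pull it from there, towards the robot and down. The stiff hinge holds the screen above about 0.85 rad (1 to 6 N on this bar moves it slowly); below that it sinks slowly by itself. On the prop it rests at about 0.4 rad.
- jar: closed ink jar, 64 across, 85 tall, origin at the centre of its base; to be left alone
- tub: open white plastic tub, 68 across, 70 tall, origin at the centre of its base; to be left alone
- squeegee: wooden squeegee with a dark rubber blade, lying flat beyond the rail, 200 long (y), 64 (x), 26 high; origin on its underside; to be left alone
- stick: plain straight wooden stick without a foot, 110 (x) x 22 x 22, lying on the bench, origin at the centre of its underside; to be left alone

How it is judged:
By the outcome, as a careful person would: the job done as asked, in the order asked, and still so for the second after the job is handed in, with the robot touching nothing.
It also fails if it takes over 72 s, if anything falls off the work surface, if the arm or the gripper's body presses on something with over 40 N, if the wrist force passes 120 N, or if a joint passes its speed limit or range.

## Working session

There is one attempt and no reset: what is moved stays moved. The work goes in short steps, Python scripts to look and compute and a shell command to move; the robot and the scene stay as the last step left them, time stands still between calls to the robot, and variables do not carry over. Pictures are saved under pics/ and viewed, at most 13 in all, crops included, and the job is handed in when it is done.

```bash
mkdir -p pics
cat > h.py <<'E'
import numpy as np, cv2
from scipy.spatial.transform import Rotation as R
from workcell import telemetry, grab_frame, calibration, bot, outline_of, landmark_of
def ray(cam,xy,cal=None):
    c=cal or calibration(cam); f=200/np.tan(np.radians(c["fovy"])/2)
    u=np.array([xy[0]-c["cx"],xy[1]-c["cy"]])
    if cam=="wrist":
        r=np.linalg.norm(u);t=r/f; d=np.r_[u/r*np.sin(t) if r>0 else u*0,np.cos(t)]
    else: d=np.r_[u/f,1]
    P=np.array(c["pose"]); d=P[:3,:3]@d
    return P[:3,3],d/np.linalg.norm(d)
def atz(cam,xy,z,cal=None):
    o,d=ray(cam,xy,cal); return o+d*(z-o[2])/d[2]
def tri(*rs):
    A=0;b=0
    for o,d in rs:
        M=np.eye(3)-np.outer(d,d);A=A+M;b=b+M@o
    p=np.linalg.solve(A,b); return p,[np.linalg.norm((np.eye(3)-np.outer(d,d))@(p-o)) for o,d in rs]
def proj(cam,p,cal=None):
    c=cal or calibration(cam); f=200/np.tan(np.radians(c["fovy"])/2)
    P=np.array(c["pose"]); q=P[:3,:3].T@(np.array(p)-P[:3,3])
    if cam=="wrist":
        n=np.hypot(q[0],q[1]);t=np.arctan2(n,q[2]);return np.r_[c["cx"],c["cy"]]+f*t*q[:2]/max(n,1e-9)
    return np.r_[c["cx"],c["cy"]]+f*q[:2]/q[2]
def save(n,im): cv2.imwrite("pics/"+n+".png",im[:,:,::-1])
E
cat > a.py <<'E'
from h import *
np.set_printoptions(precision=3,suppress=True)
s=telemetry.observe();print(s)
ims=[]
L={}
for c in("side","top","wrist"):
    im=grab_frame(c);save("s_"+c,im);ims.append(im)
    print(c,np.array(calibration(c)["pose"])[:3],calibration(c)["fovy"])
    for n in("prop","prop_foot","prop_head","rail","press","pad","screen","front_bar","jar","tub","squeegee","stick"):
        r=landmark_of(n,c)[:2]; L[n,c]=r
        print(n,[(np.round(x["xy"]),round(x["score"],2)) for x in r])
for n in("prop","prop_foot","prop_head","rail","press","pad","screen","front_bar","jar","tub","stick","squeegee"):
    if L[n,"side"] and L[n,"top"]:
        print(n,tri(*[ray(c,L[n,c][0]["xy"]) for c in("side","top")]))
save("all",np.vstack([ims[0],ims[1]])[:,:])
E
python3 a.py; python3 -c "
import cv2,numpy as np
a=[cv2.imread('pics/s_%s.png'%c) for c in('side','top')]
cv2.imwrite('pics/v1.png',a[0]);cv2.imwrite('pics/v2.png',a[1])"
```

```text
{'clock': 0.0, 'qpos': array([ 1.238,  0.522, -0.036,  1.6  ,  0.021,  1.021, -0.113]), 'qd': array([-0.   , -0.001, -0.   ,  0.001,  0.002,  0.   ,  0.001]), 'joint_efforts': array([  0.   , -92.711,   1.98 , -36.993,   0.018,   0.008,   0.   ]), 'position': array([ 0.162, -0.603,  0.231]), 'tool_rot': array([-3.14 ,  0.   ,  0.263]), 'force': array([ 0.451, -0.746, -0.218]), 'moment': array([ 0.001, -0.032, -0.026]), 'finger_force': 0.0, 'grip_width': 0.08539861138221598}
side [[ 0.971 -0.17   0.167  0.395]
 [-0.238 -0.658  0.715 -0.746]
 [-0.011 -0.734 -0.679  0.776]] 50.22450133378614
prop [(array([303., 307.]), 0.93)]
prop_foot [(array([329., 308.]), 0.92)]
prop_head [(array([276., 294.]), 0.95)]
rail [(array([371., 284.]), 0.75)]
press [(array([366., 211.]), 0.72), (array([318., 155.]), 0.69)]
pad [(array([265., 153.]), 0.79), (array([330., 309.]), 0.33)]
screen [(array([355., 144.]), 0.83), (array([363., 210.]), 0.65)]
front_bar []
jar [(array([279., 252.]), 0.88)]
tub [(array([359., 380.]), 0.86), (array([264., 150.]), 0.16)]
squeegee [(array([409., 273.]), 0.78)]
stick [(arr
[... 1477 characters left out ...]
976581), np.float64(0.05800942233976605)])
pad (array([ 0.489,  0.308, -0.002]), [np.float64(0.00017315467849532448), np.float64(0.00017315467849525506)])
screen (array([0.749, 0.234, 0.034]), [np.float64(0.0011454163486992069), np.float64(0.0011454163486990126)])
jar (array([ 0.464, -0.09 ,  0.002]), [np.float64(0.004254816070763658), np.float64(0.004254816070763631)])
tub (array([ 0.54 , -0.421, -0.008]), [np.float64(0.009677106771943764), np.float64(0.009677106771943717)])
stick (array([ 0.648,  0.282, -0.235]), [np.float64(0.1569927735850573), np.float64(0.15699277358505714)])
squeegee (array([ 0.737, -0.221, -0.002]), [np.float64(0.004219007471977845), np.float64(0.004219007471977761)])
```

View pics/v1.png

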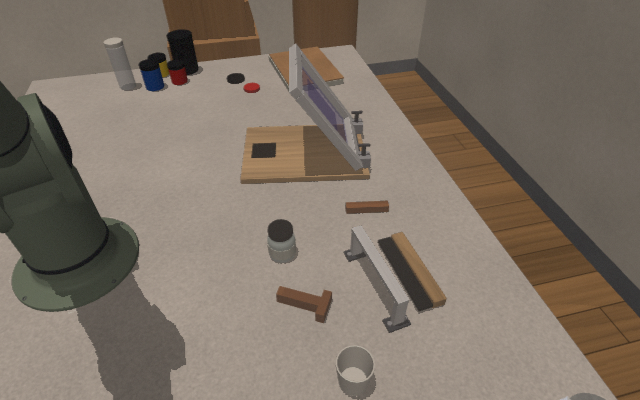

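View pics/v2.png

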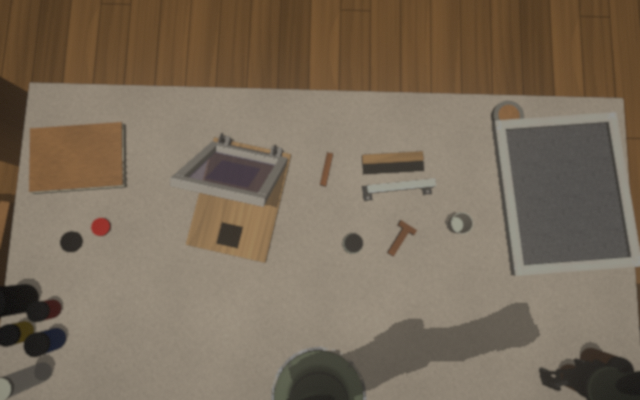

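The side view shows the prop at about (303,302) with its foot (325,305) towards the rail (380,280). The screen is raised, and the pad is at (264,150). The top view agrees: prop (400,238), rail (398,187), pad (229,235), jar (353,243) and tub (459,223).

```bash
cat >> h.py <<'E'
def go(p,yaw=None,tilt=None):
    """remaining shift to TCP p in the present tool frame, and turn needed for tool down at yaw"""
    s=telemetry.observe(); r=R.from_euler("xyz",s["tool_rot"])
    print("shift tool",np.round(r.inv().apply(np.array(p)-s["position"]),4),end=" ")
    if yaw is not None:
        t=R.from_euler("xyz",[np.pi,0,yaw]); print("turn",np.round((r.inv()*t).as_rotvec(),4),"shift after turn",np.round(t.inv().apply(np.array(p)-s["position"]),4),end="")
    print()
E
python3 -m inch '[[0,0,0,0,0,0.13,0],[0,0,0,0,0,0.13,0],[0,0,0,0,0,0.13,0],[0,0,0,0,0,0.13,0],[0,0,0,0,0,0.13,0]]'
python3 -m inch '[[0,0,0,0,0,0.11,0],[0,0,0,0,0,0,0]]'
python3 -c "
from h import *
go([0.43,-0.25,0.25],-0.49)"
```

```text
clock: 2.45
position: [0.1623, -0.6036, 0.2313]
tool_rot: [3.142, -0.0, -0.393]
force: [-0.5, 0.1, -0.9]
grip_width: 0.0853
finger_force: 0.0
clock: 2.65
position: [0.1625, -0.6035, 0.2313]
tool_rot: [3.141, 0.0, -0.499]
force: [-0.9, 0.7, 0.2]
grip_width: 0.0852
finger_force: 0.0
shift tool [ 0.0657 -0.4384 -0.0188] turn [ 0.0001  0.0002 -0.009 ] shift after turn [ 0.0697 -0.4378 -0.0187]
```

```bash
python3 -m inch '[[0.006,-0.04,-0.002,0,0,0,0],[0.006,-0.04,-0.002,0,0,0,0],[0.006,-0.04,-0.002,0,0,0,0],[0.006,-0.04,-0.002,0,0,0,0],[0.006,-0.04,-0.002,0,0,0,0]]' >/dev/null
python3 -m inch '[[0.006,-0.04,-0.002,0,0,0,0],[0.006,-0.04,-0.002,0,0,0,0],[0.006,-0.04,-0.002,0,0,0,0],[0.006,-0.04,-0.002,0,0,0,0],[0.006,-0.04,-0.002,0,0,0,0]]' >/dev/null
python3 -m inch '[[0.006,-0.038,0,0,0,0,0],[0,0,0,0,0,0,0],[0,0,0,0,0,0,0]]'
cat > b.py <<'E'
from h import *
import sys,pickle
np.set_printoptions(precision=4,suppress=True)
cal=calibration("wrist");im=grab_frame("wrist");save(sys.argv[1],im)
out={}
for n in sys.argv[2:]:
    r=landmark_of(n,"wrist")[:1]
    if r: out[n]=ray("wrist",r[0]["xy"],cal);print(n,np.round(r[0]["xy"]),round(r[0]["score"],2),"z0",atz("wrist",r[0]["xy"],0.014 if "prop_" in n else 0,cal))
pickle.dump(out,open(sys.argv[1]+".pkl","wb"))
E
python3 b.py w1 prop prop_foot prop_head rail jar tub
```

```text
clock: 3.95
position: [0.4296, -0.2495, 0.2514]
tool_rot: [3.141, -0.0, -0.492]
force: [-0.9, -0.2, 0.6]
grip_width: 0.0853
finger_force: 0.0
prop [294. 128.] 0.71 z0 [ 0.4843 -0.2437  0.    ]
prop_foot [298.  85.] 0.88 z0 [ 0.5289 -0.2748  0.014 ]
prop_head [289. 173.] 0.76 z0 [ 0.4381 -0.2119  0.014 ]
rail [230.  24.] 0.56 z0 [ 0.6476 -0.2375  0.    ]
jar [203. 197.] 0.64 z0 [ 0.4649 -0.0869  0.    ]
tub [402.  29.] 0.69 z0 [ 0.5371 -0.4291  0.    ]
```

View pics/w1.png

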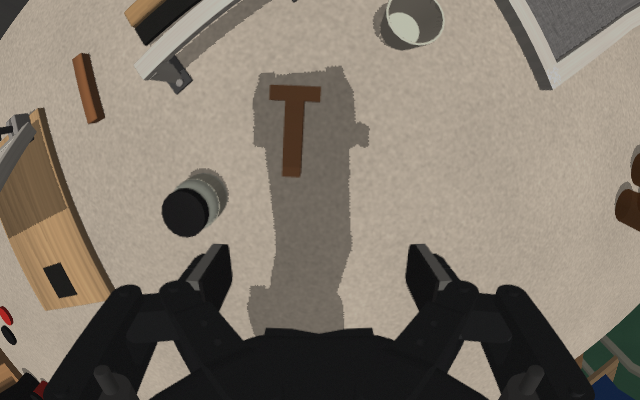

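The wrist view shows the prop with its foot at (296,86) and head at (290,176), the jar at (187,210), and the rail at (190,40) beyond the foot.

```bash
python3 -m inch '[[0.006,0.007,0.025,0,0,0.1,0],[0.006,0.007,0.025,0,0,0.013,0],[0,0,0.025,0,0,0,0],[0,0,0.025,0,0,0,0],[0,0,0.025,0,0,0,0]]' >/dev/null
python3 -m inch '[[0,0,0,0,0,0,0],[0,0,0,0,0,0,0]]'
python3 b.py w2 prop prop_foot prop_head rail
python3 - <<'E'
from h import *
import pickle
a,b=[pickle.load(open(f"w{i}.pkl","rb")) for i in(1,2)]
s=ray
for n in b:
    if n in a: print(n,tri(a[n],b[n]))
f,h=b["prop_foot"],b["prop_head"]
P=lambda r,z:r[0]+r[1]*(z-r[0][2])/r[1][2]
F,H=P(f,.014),P(h,.014);d=(F-H)/np.linalg.norm(F-H)
print(np.linalg.norm(F-H),"yaw",np.arctan2(d[1],d[0]));g=H+.02*d
go([g[0],g[1],.1],np.arctan2(d[1],d[0]))
# outline based
m=outline_of("prop","wrist")[0]["region"];ys,xs=np.nonzero(m)
cal=calibration("wrist");pts=np.array([atz("wrist",(x,y),.028,cal)[:2] for x,y in zip(xs,ys)],np.float32)
q=pts-F[:2];u=q@d[:2];v=q@np.array([-d[1],d[0]]);print("along",u.min(),u.max(),"foot lat",v[u>-.012].min(),v[u>-.012].max())
for k in(-.1,-.08,-.06,-.04):
    w=v[abs(u-k)<.006];print(k,w.min(),w.max())
E
```

```text
clock: 5.0
position: [0.4322, -0.2685, 0.1267]
tool_rot: [3.141, 0.0, -0.61]
force: [-0.5, 0.4, 1.3]
grip_width: 0.0854
finger_force: 0.0
prop [262. 152.] 0.69 z0 [ 0.4872 -0.2461  0.    ]
prop_foot [256.  96.] 0.8 z0 [ 0.5278 -0.2729  0.014 ]
prop_head [266. 220.] 0.88 z0 [ 0.4374 -0.2147  0.014 ]
prop (array([ 0.48554946, -0.24209958, -0.01714068]), [np.float64(0.0015009573573934501), np.float64(0.001500957357393595)])
prop_foot (array([ 0.52706669, -0.27464244,  0.02405014]), [np.float64(0.000844758229786811), np.float64(0.0008447582297868172)])
prop_head (array([ 0.43556527, -0.20977669,  0.00119889]), [np.float64(0.0007688442661715208), np.float64(0.0007688442661715445)])
0.10752159648557769 yaw -0.5724625590049774
shift tool [-0.007  -0.0475  0.0273] turn [-0.0003 -0.0016 -0.0378] shift after turn [-0.0052 -0.0478  0.0273]
along -0.10941965687968708 0.0014688219758826654 foot lat -0.030117212668150196 0.03225475358368694
-0.1 -0.014405257270420625 0.011210119529838788
-0.08 -0.014727692869695221 0.011723249686584334
-0.06 -0.014489780623414345 0.012360497697633055
-0.04 -0.014178225421452632 0.012593592481595365
```

View pics/w2.png

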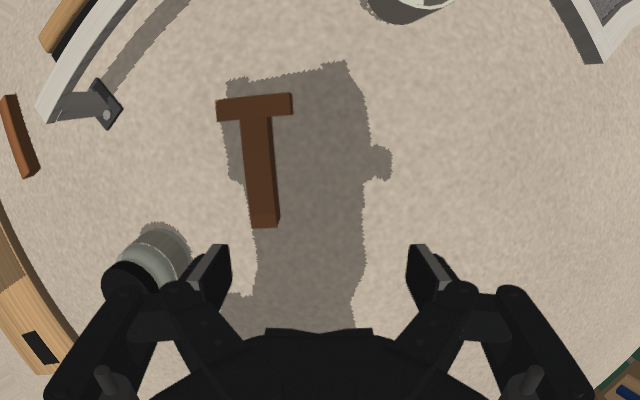

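```bash
python3 -m inch '[[-0.003,-0.016,0.01,0,0,-0.037,0],[-0.003,-0.016,0.01,0,0,0,0],[0,-0.016,0.01,0,0,0,0],[0,0,0.03,0,0,0,0],[0,0,0,0,0,0,0]]' >/dev/null
python3 -m inch '[[0,0,0,0,0,0,0]]'
python3 b.py w3 prop_head prop_foot
python3 - <<'E'
from h import *
import pickle
b=pickle.load(open("w3.pkl","rb"));s=telemetry.observe();r=R.from_euler("xyz",s["tool_rot"])
for n,(o,d) in b.items():
    p=o+d*(.014-o[2])/d[2]; print(n,"in tool",r.inv().apply(p-s["position"]))
m=outline_of("prop","wrist")[0]["region"];ys,xs=np.nonzero(m)
cal=calibration("wrist");q=r.inv().apply(np.array([atz("wrist",(x,y),.028,cal) for x,y in zip(xs,ys)])-s["position"])
print(q[:,0].min(),q[:,0].max())
for k in(.0,.02,.04,.06):
    w=q[abs(q[:,0]-k)<.004,1];print(k,w.min(),w.max()) if len(w) else 0
E
```

```text
clock: 5.9
position: [0.4535, -0.2245, 0.0663]
tool_rot: [3.141, 0.001, -0.572]
force: [-0.2, -1.0, 0.1]
grip_width: 0.0851
finger_force: 0.0
prop_head [318. 241.] 0.89 z0 [ 0.4379 -0.2134  0.014 ]
prop_foot [321.  77.] 0.93 z0 [ 0.5278 -0.274   0.014 ]
prop_head in tool [-0.02013906 -0.00115432  0.0533296 ]
prop_foot in tool [0.08825239 0.00102347 0.05346878]
-0.021769624156829773 0.09000915476078186
0.0 -0.011184742158812459 0.010830321111316581
0.02 -0.010948908760871337 0.010475900490679431
0.04 -0.011254034601650784 0.01019139276885383
0.06 -0.011658321916573433 0.009981002328298407
```

```bash
python3 -m inch '[[0,0,0.025,0,0,0,0],[0,0,0.025,0,0,0,0],[0,0,0.011,0,0,0,0],[0,0,0,0,0,0,0],[0,0,0,0,0,0,0.5]]' 25
python3 -m inch '[[0,0,0,0,0,0,1],[0,0,0,0,0,0,1],[0,0,0,0,0,0,1],[0,0,0,0,0,0,1],[0,0,0,0,0,0,1]]' 25
python3 - <<'E'
from h import *
grab_frame("top");grab_frame("side")
E
```

```text
clock: 6.6
position: [0.454, -0.2252, 0.0061]
tool_rot: [-3.142, -0.001, -0.573]
force: [-0.8, 0.4, 0.1]
grip_width: 0.0733
finger_force: 0.0
clock: 7.1
position: [0.4541, -0.225, 0.0058]
tool_rot: [-3.141, -0.001, -0.573]
force: [-0.4, 1.1, 9.8]
grip_width: 0.0215
finger_force: 24.7
```

```bash
python3 -m inch '[[0,0,-0.01,0,0,0,1],[0,0,-0.02,0,0,0,1],[-0.02,0,-0.04,0,0,0,1],[-0.02,0,-0.04,0,0,0,1],[0,0,0,0,0,0,1]]' >/dev/null
python3 -m inch '[[0,0,0,0,0,-0.12,1],[0,0,0,0,0,-0.12,1],[0,0,0,0,0,-0.12,1],[0,0,0,0,0,0,1],[0,0,0,0,0,0,1]]'
python3 b.py w4 prop_head prop_foot rail
python3 - <<'E'
from h import *
# view + rail outline in wrist and top
cal=calibration("wrist")
for c in("wrist","top"):
    if c=="top": grab_frame("top")
    o=outline_of("rail",c)
    if not o: print(c,"none");continue
    m=o[0]["region"];ys,xs=np.nonzero(m);print(c,o[0]["score"],o[0]["rect"],len(xs))
    p=np.array([atz(c,(x,y),.087) for x,y in zip(xs,ys)])[:,:2].astype(np.float32)
    print(cv2.minAreaRect(p))
print(landmark_of("rail","top"))
E
```

```text
clock: 8.2
position: [0.4201, -0.2034, 0.1153]
tool_rot: [-3.141, 0.0, -0.217]
force: [0.2, -0.8, -0.6]
grip_width: 0.0214
finger_force: 25.1
prop_head [317. 292.] 0.89 z0 [ 0.3283 -0.1809  0.014 ]
prop_foot [318.  64.] 0.88 z0 [ 0.5233 -0.225   0.014 ]
rail [320.  68.] 0.26 z0 [ 0.5214 -0.2264  0.    ]
wrist none
top 0.92 [363.6, 180.6, 435.6, 197.6] 703
((0.6332809925079346, -0.22662504017353058), (0.04864634573459625, 0.2238222360610962), 7.364882946014404)
[{'xy': [396.8, 190.3], 'score': 0.77}]
```

View pics/w4.png

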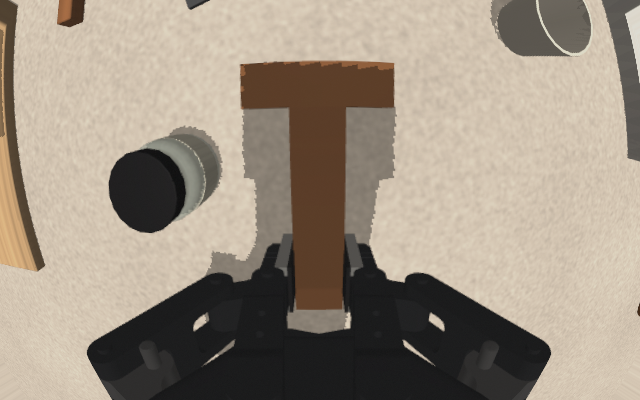

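The wrist view shows the prop held level in the fingers, with the foot bar at (317,85) and the head at (320,300). The jar stands clear at (150,190). The rail is out of view, so I'll zoom the fixed cameras on it.

Run:
```python
from h import *
s=cv2.resize(grab_frame("side")[215:345,330:450],None,fx=4.5,fy=4.5,interpolation=2)
t=cv2.resize(grab_frame("top")[170:205,350:450],None,fx=8,fy=8,interpolation=2)
im=np.zeros((600,800,3),np.uint8)
s=cv2.resize(s,(300*120//130+0,300));im[:280,:800]=t[:280,:800];im[290:590,:s.shape[1]]=s
# w1 crop too
w=cv2.imread("pics/w1.png")[:,:,::-1][0:110,110:240];w=cv2.resize(w,None,fx=2.7,fy=2.7);im[290:290+w.shape[0],300:300+w.shape[1]]=w
save("rail",im);print(s.shape)
```

```text
(300, 276, 3)
```

View pics/rail.png

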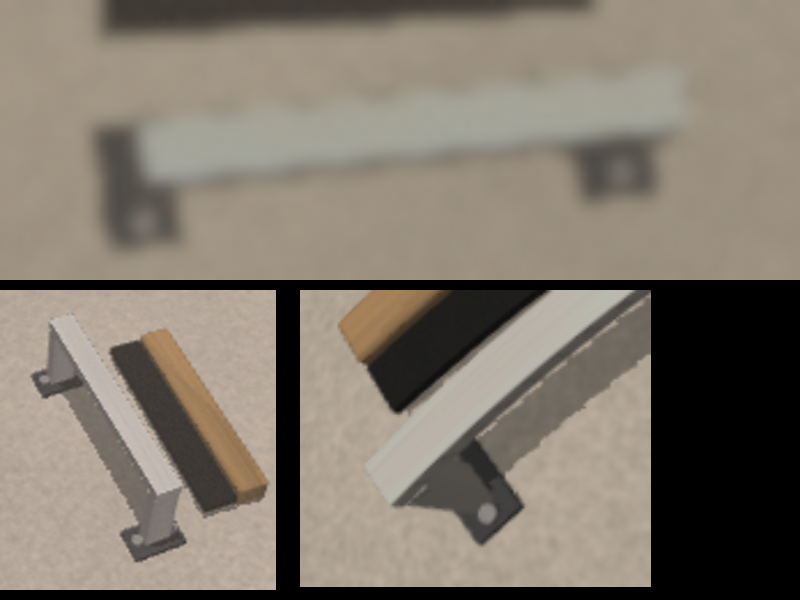

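The enlarged views show the bar's top face clearly: about (140..686, 72..184) in the top crop, and (50,322) to (182,490) in the side crop. I'll triangulate its corners.

Run:
```python
from h import *
np.set_printoptions(precision=4,suppress=True)
T=[(368.5,193.0),(367.5,185.25),(435.75,186.25),(435.5,179)]
S=[(351.7,228.9),(361.3,226.7),(396.5,302.8),(409.1,300.7)]
C=[]
for n,t,s in zip(("NL","FL","NR","FR"),T,S):
    p,e=tri(ray("top",t),ray("side",s));C.append(p);print(n,p,e[0],"z87:",atz("top",t,.087)[:2],atz("side",s,.087)[:2])
st=telemetry.observe()
def M(p,e):
    m=np.eye(4);m[:3,:3]=R.from_euler("xyz",e).as_matrix();m[:3,3]=p;return m
c=calibration("wrist");rel=np.linalg.inv(M(st["position"],st["tool_rot"]))@np.array(c["pose"])
c=dict(c);c["pose"]=M([.4296,-.2495,.2514],[3.141,0,-.492])@rel
for x in((144.4,78.9),(134.4,65.2)): print("w1",atz("wrist",x,.087,c))
```

```text
NL [ 0.6198 -0.1361  0.086 ] 0.0005788903693558092 z87: [ 0.619  -0.1358] [ 0.62   -0.1369]
FL [ 0.6436 -0.1329  0.0837] 0.00016998195722310244 z87: [ 0.6429 -0.1325] [ 0.6426 -0.1358]
NR [ 0.6444 -0.3403  0.0891] 0.0005718386118086653 z87: [ 0.6453 -0.341 ] [ 0.6446 -0.3391]
FR [ 0.6685 -0.3406  0.0872] 0.0006746923724345534 z87: [ 0.6678 -0.3405] [ 0.6693 -0.3405]
w1 [ 0.6184 -0.1362  0.087 ]
w1 [ 0.6403 -0.1325  0.087 ]
```

```bash
python3 -m inch '[[0,0,0,0,0,-0.12,1],[0,0,0,0,0,-0.12,1],[0,0,0,0,0,-0.1,1],[0,0,0,0,0,0,1]]' >/dev/null
python3 -c "
from h import *
go([0.523,-0.2515,0.046],0.123)"
```

```text
shift tool [0.0959 0.061  0.0693] turn [-0.0002 -0.0001  0.0052] shift after turn [0.0962 0.0605 0.0693]
```

```bash
python3 -m inch '[[0.024,0.02,0.008,0,0,0,1],[0.024,0.02,0.02,0,0,0,1],[0.024,0.021,0.02,0,0,0,1],[0.024,0,0.021,0,0,0.005,1],[0,0,0,0,0,0,1]]' >/dev/null
python3 -m inch '[[0,0,0,0,0,0,1]]'
python3 - <<'E'
from h import *
im=grab_frame("side")
t=landmark_of("prop_foot","side")[:1],landmark_of("prop_head","side")[:1];print(t)
x,y=proj("side",telemetry.observe()["position"]).astype(int)
save("u1",cv2.resize(im[y-110:y+60,x-80:x+140],None,fx=3.5,fy=3.5,interpolation=2));print(x,y)
s=telemetry.observe();r=R.from_euler("xyz",s["tool_rot"])
for dx in(.09,-.02): print(proj("side",s["position"]+r.apply([dx,0,-.008])))
E
```

```text
clock: 9.7
position: [0.5227, -0.2512, 0.0457]
tool_rot: [-3.141, 0.001, 0.12]
force: [0.0, -0.6, 0.5]
grip_width: 0.0214
finger_force: 25.0
([{'xy': [362.6, 275.4], 'score': 0.74}], [{'xy': [311.1, 291.8], 'score': 0.79}])
322 290
[362.32688258 275.58684804]
[312.77273441 291.58617217]
```

View pics/u1.png

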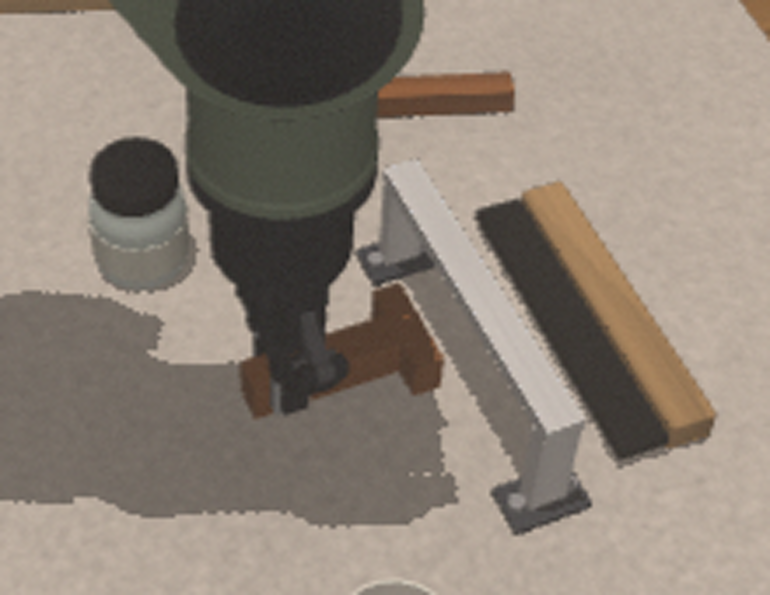

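The prop is level (it spans crop (245,390) to (435,340)) and faces the rail squarely with its foot below the bar. Next I push the foot under the bar and lever.

```bash
python3 -m inch '[[0.021,0,0,0,0,0,1],[0.021,0,0,0,0,0,1],[0.02,0,0,0,0,0,1],[0,0,-0.007,0,0,0,1]]'
python3 -m inch '[[0.002,0,-0.008,0,0,0,1],[0.001,0,-0.008,0,0,0,1],[0.001,0,-0.008,0,0,0,1]]'
python3 -m inch '[[0.003,0,-0.006,0,0,0,1],[0.004,0,-0.007,0,0,0,1],[0.006,0,-0.006,0,0,0,1]]'
python3 - <<'E'
from h import *
grab_frame("side");print(landmark_of("prop_foot","side")[:1],landmark_of("prop_head","side")[:1])
s=telemetry.observe();r=R.from_euler("xyz",s["tool_rot"])
for a in(0,.5,1,1.3): 
  f=lambda u:proj("side",s["position"]+r.apply([u*np.cos(a),0,-.015+u*np.sin(a)]))
  print(a,f(.09),f(-.02))
E
```

```text
clock: 10.25
position: [0.5863, -0.2431, 0.0537]
tool_rot: [-3.141, -0.001, 0.122]
force: [1.2, 1.3, -4.1]
grip_width: 0.0218
finger_force: 24.6
clock: 10.55
position: [0.588, -0.2438, 0.0782]
tool_rot: [3.141, 0.0, 0.121]
force: [0.1, 0.7, -7.1]
grip_width: 0.0214
finger_force: 24.8
clock: 10.85
position: [0.6012, -0.2423, 0.0969]
tool_rot: [3.142, 0.001, 0.121]
force: [-3.2, 0.5, -5.2]
grip_width: 0.0217
finger_force: 24.9
[{'xy': [376.9, 279.7], 'score': 0.92}] [{'xy': [347.0, 261.3], 'score': 0.92}]
0 [399.85378585 246.88075875] [350.48323644 262.38344197]
0.5 [392.68708691 261.85503043] [351.84219346 258.92570458]
1 [378.33190445 275.61606085] [355.172639   255.57044237]
1.3 [367.5576328  282.15268953] [357.78746878 253.97244509]
```

```bash
python3 -m inch '[[0.006,0,-0.003,0,0,0,1],[0.006,0,-0.003,0,0,0,1],[0.006,0,-0.002,0,0,0,1],[0.006,0,-0.002,0,0,0,1],[0,0,0,0,0,0,1]]'
python3 - <<'E'
from h import *
im=grab_frame("side");print(landmark_of("prop_foot","side")[:1],landmark_of("prop_head","side")[:1])
s=telemetry.observe();r=R.from_euler("xyz",s["tool_rot"])
for a in(1.2,1.4,1.57): 
  f=lambda u:proj("side",s["position"]+r.apply([u*np.cos(a),0,-.015+u*np.sin(a)]))
  print(a,f(.09),f(-.02))
x,y=proj("side",s["position"]).astype(int)
save("u2",cv2.resize(im[y-70:y+60,x-70:x+70],None,fx=4.5,fy=4.5,interpolation=2))
E
```

```text
clock: 11.5
position: [0.6255, -0.2393, 0.1061]
tool_rot: [3.141, 0.001, 0.122]
force: [-3.2, -2.0, -1.0]
grip_width: 0.0213
finger_force: 25.4
[{'xy': [370.6, 284.5], 'score': 0.69}] [{'xy': [359.5, 249.4], 'score': 0.83}]
1.2 [381.30360669 274.2636919 ] [367.94979714 247.96745407]
1.4 [373.81784295 278.027166  ] [369.77391275 247.0601747 ]
1.57 [367.31931445 280.51718902] [371.35083497 246.48162303]
```

View pics/u2.png

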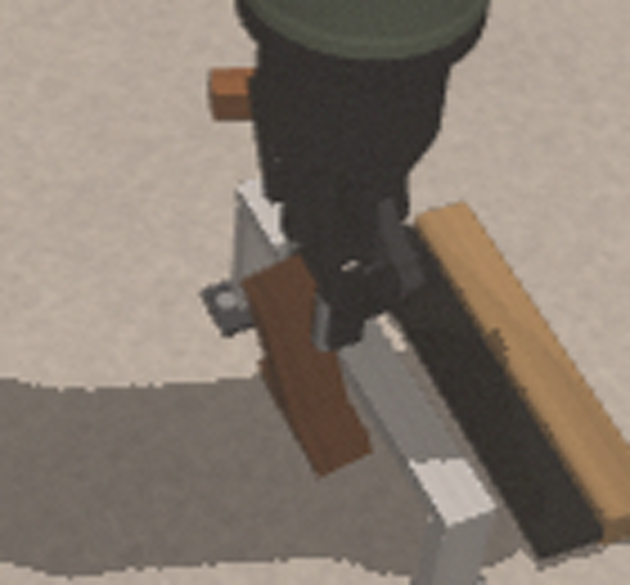

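The crop shows the prop almost upright beside the rail, with its head at (280,270), its foot at (330,450), and the finger at (350,310). I'll compute the tilt in the tool plane.

```bash
cat > tilt.py <<'E'
from h import *
import sys
np.set_printoptions(precision=4,suppress=True)
cam=sys.argv[1] if len(sys.argv)>1 else "side"
im=grab_frame(cam)
s=telemetry.observe();r=R.from_euler("xyz",s["tool_rot"]);n=r.apply([0,1,0])
P=[]
for k in("prop_foot","prop_head"):
    l=landmark_of(k,cam)[0];o,d=ray(cam,l["xy"]);p=o+d*((s["position"]-o)@n)/(d@n)
    q=r.inv().apply(p-s["position"]);P.append(q);print(k,l,"tool",q,"world",p)
v=P[0]-P[1];print("len",np.linalg.norm(v),"angle from down (+ foot fwd)",np.arctan2(v[0],v[2]))
m=outline_of("prop",cam)[0]["region"];ys,xs=np.nonzero(m);pts=np.c_[xs,ys].astype(np.float32);print(len(xs),cv2.minAreaRect(pts))
E
python3 tilt.py
```

```text
prop_foot {'xy': [373.9, 279.6], 'score': 0.83} tool [ 0.016  -0.      0.0796] world [ 0.6413 -0.2373  0.0267]
prop_head {'xy': [357.7, 252.8], 'score': 0.56} tool [-0.0289  0.     -0.0285] world [ 0.5967 -0.2427  0.1347]
len 0.11701582785021318 angle from down (+ foot fwd) 0.3938729889426871
719 ((365.5222473144531, 268.7120666503906), (48.68058395385742, 18.708507537841797), 69.07550048828125)
```

```bash
cat > fit.py <<'E'
from h import *
from scipy.optimize import minimize
np.set_printoptions(precision=3,suppress=True)
V=np.array([[x,y,z] for x in(0,1) for y in(-.5,.5) for z in(-.5,.5)])
BX=[V*[.018,.060,.028],V*[.110,.022,.028]]   # x from sole upward
def model(cam,cal,T,rot,prm,S=4):
    a,dx,dz,dy=prm; m=np.zeros((400*S,640*S),np.uint8)
    for b in BX:
        q=b-[.09,0,0]   # about grasp station, tool frame: prop x -> -tool z ; prop z -> tool x
        p=np.c_[q[:,2],q[:,1],-q[:,0]]
        c,s=np.cos(a),np.sin(a)   # a>0: foot forward
        p=np.c_[p[:,0]*c+p[:,2]*s,p[:,1],-p[:,0]*s+p[:,2]*c]+[dx,dy,dz]
        w=T+rot.apply(p)
        px=np.array([proj(cam,x,cal) for x in w])*S+S/2
        cv2.fillConvexPoly(m,cv2.convexHull(px.astype(np.int32)),255)
    return cv2.resize(m,(640,400),interpolation=cv2.INTER_AREA)/255.
def run(cams=("side",)):
    s=telemetry.observe();rot=R.from_euler("xyz",s["tool_rot"]);T=s["position"];D=[]
    for cam in cams:
        cal=calibration(cam);im=grab_frame(cam);o=outline_of("prop",cam)
        if not o: print(cam,"no");continue
        mk=o[0]["region"].astype(float);dark=im.max(2)<70;D.append((cam,cal,mk,dark));print(cam,o[0]["score"],mk.sum())
    def cost(p):
        c=0
        for cam,cal,mk,dark in D:
            m=model(cam,cal,T,rot,p); c+=(mk*(1-m)).sum()/mk.sum()+(m*(1-mk)*~dark).sum()/mk.sum()
        return c+ (p[2]+.019)**2/.006**2*.01+p[3]**2/.003**2*.01
    best=min((minimize(cost,[a,dx,-.019,0],method="Nelder-Mead",options=dict(initial_simplex=[[a,dx,-.019,0],[a+.12,dx,-.019,0],[a,dx+.006,-.019,0],[a,dx,-.014,0],[a,dx,-.019,.003]],maxfev=160)) for a in(0,.35) for dx in(-.008,)),key=lambda r:r.fun)
    print("angle(foot fwd+), dx, dz, dy:",best.x,"cost",best.fun)
    h=T+rot.apply([0,0,0]);print("tcp",T)
    return best.x
if __name__=="__main__":
    import sys; run(sys.argv[1:] or ("side",))
E
python3 -m inch '[[0.003,0,-0.001,0,0,0,1],[0.003,0,0,0,0,0,1],[0,0,0,0,0,0,1]]'
python3 fit.py side top
```

```text
clock: 12.15
position: [0.6311, -0.2384, 0.1073]
tool_rot: [-3.142, 0.001, 0.122]
force: [-5.9, -1.4, -0.1]
grip_width: 0.0215
finger_force: 25.4
side 0.88 762.0
top 0.42 93.0
angle(foot fwd+), dx, dz, dy: [ 0.127 -0.016 -0.011  0.   ] cost 0.417185968404003
tcp [ 0.631 -0.238  0.107]
```

```bash
python3 -m inch '[[0.003,0,0,0,0,0,1],[0.003,0,0,0,0,0,1],[0.001,0,0,0,0,0,1],[0,0,0,0,0,0,1]]'
python3 fit.py side
```

```text
clock: 12.75
position: [0.6381, -0.2376, 0.1073]
tool_rot: [-3.142, 0.0, 0.122]
force: [-4.1, -1.6, -0.9]
grip_width: 0.0216
finger_force: 25.1
side 0.86 827.0
angle(foot fwd+), dx, dz, dy: [ 0.038 -0.022 -0.019 -0.001] cost 0.08745768232798563
tcp [ 0.638 -0.238  0.107]
```

```bash
python3 -m inch '[[0,0,0,0,0,0,1],[0,0,0,0,0,0,1],[-0.015,0,0,0,0,0,1],[-0.02,0,0,0,0,0,1],[-0.02,0,0,0,0,0,1]]' 50
python3 -m inch '[[0,0,0,0,0,0,1]]'
python3 fit.py side wrist
```

```text
clock: 13.35
position: [0.5841, -0.2438, 0.1076]
tool_rot: [3.141, -0.002, 0.122]
force: [0.4, -1.2, -0.9]
grip_width: 0.021
finger_force: 49.0
clock: 13.45
position: [0.5825, -0.2448, 0.1078]
tool_rot: [3.141, -0.001, 0.121]
force: [0.5, 0.1, -0.8]
grip_width: 0.0211
finger_force: 49.0
side 0.95 802.0
wrist 0.83 6461.0
angle(foot fwd+), dx, dz, dy: [ 0.063 -0.021 -0.017 -0.001] cost 0.1853074782067206
tcp [ 0.583 -0.245  0.108]
```

```bash
python3 -m inch '[[0,0,0.015,0,0,0,1],[0,0,0.014,0,0,0,1],[0,0,0,0,0,0,1]]' 50
python3 -m inch '[[0,0,0.002,0,0,0,1],[0,0,0.002,0,0,0,1]]' 25
python3 -m inch '[[0,0,0.001,0,0,0,1],[0,0,0.001,0,0,0,1]]' 25
```

```text
clock: 13.95
position: [0.5825, -0.2434, 0.0754]
tool_rot: [-3.14, 0.003, 0.122]
force: [0.3, -0.7, -0.9]
grip_width: 0.0208
finger_force: 49.0
clock: 14.15
position: [0.5839, -0.2442, 0.0742]
tool_rot: [3.142, -0.0, 0.122]
force: [0.3, 0.0, -0.2]
grip_width: 0.021
finger_force: 49.0
clock: 14.35
position: [0.5845, -0.2442, 0.0732]
tool_rot: [3.141, -0.002, 0.122]
force: [0.9, 2.4, 15.5]
grip_width: 0.0213
finger_force: 51.0
```

```bash
python3 -m inch '[[0,0,0,0,0,0,0.5],[0,0,0,0,0,0,0.5],[0,0,0,0,0,0,0.5]]' 25
python3 fit.py side wrist
```

```text
clock: 14.65
position: [0.5836, -0.2442, 0.0724]
tool_rot: [3.142, -0.0, 0.122]
force: [0.0, -0.4, 0.6]
grip_width: 0.0429
finger_force: 0.0
side no
wrist 0.59 7561.0
angle(foot fwd+), dx, dz, dy: [-0.    -0.018 -0.017 -0.   ] cost 0.0183766336579432
tcp [ 0.584 -0.244  0.072]
```

```bash
python3 -m inch '[[-0.009,0,0.004,0,0,0,0.5],[-0.009,0,0.004,0,0,0,0.5],[0,0,0,0,0,0,0.5],[0,0,0,0,0,0,1],[0,0,0,0,0,0,1]]' 40
python3 -m inch '[[0,0,0,0,0,0,1],[0,0,-0.003,0,0,0,1],[0,0,-0.01,0,0,0,1],[0,0,-0.03,0,0,0,1],[-0.01,0,-0.03,0,0,0,1]]' 40
python3 fit.py side wrist
```

```text
clock: 15.35
position: [0.5661, -0.2464, 0.0645]
tool_rot: [3.141, -0.0, 0.122]
force: [0.2, -0.1, 0.0]
grip_width: 0.0214
finger_force: 40.8
clock: 15.85
position: [0.5565, -0.2469, 0.1385]
tool_rot: [-3.141, -0.0, 0.123]
force: [-0.4, -0.6, -0.4]
grip_width: 0.0213
finger_force: 40.8
side 0.58 613.0
wrist 0.55 9470.0
angle(foot fwd+), dx, dz, dy: [ 0.013 -0.    -0.028  0.001] cost 0.17845109720203808
tcp [ 0.556 -0.247  0.139]
```

```bash
python3 -m inch '[[0,0,-0.015,0,0,0.1,1],[0,0,-0.015,0,0,0.1,1],[0,0,-0.015,0,0,0.1,1],[0,0,-0.015,0,0,0.1,1],[0,0,0,0,0,0,1]]'
python3 -c "
from h import *
go([0.402,0.333,0.2],-0.277)"
```

```text
clock: 16.55
position: [0.5566, -0.2475, 0.1982]
tool_rot: [3.141, -0.002, -0.28]
force: [-0.3, -0.3, -1.2]
grip_width: 0.0214
finger_force: 40.8
shift tool [-0.3091 -0.5151 -0.0023] turn [ 0.0002 -0.0015 -0.0031] shift after turn [-0.3075 -0.5161 -0.0018]
```

```bash
python3 -m inch '[[-0.012,-0.02,0,0,0,0,1],[-0.02,-0.034,0,0,0,0,1],[-0.022,-0.037,0,0,0,0,1],[-0.022,-0.037,0,0,0,0,1],[-0.022,-0.037,0,0,0,0,1]]' >/dev/null
python3 -m inch '[[-0.022,-0.037,0,0,0,0,1],[-0.022,-0.037,0,0,0,0,1],[-0.022,-0.037,0,0,0,0,1],[-0.022,-0.037,0,0,0,0,1],[-0.022,-0.037,0,0,0,0,1]]' >/dev/null
python3 -m inch '[[-0.022,-0.037,0,0,0,0,1],[-0.022,-0.037,0,0,0,0,1],[-0.022,-0.037,0,0,0,0,1],[-0.02,-0.034,0,0,0,0,1],[-0.014,-0.021,0,0,0,0,1]]' >/dev/null
python3 -m inch '[[0,0,0,0,0,0,1],[0,0,0,0,0,0,1]]'
cat > pad.py <<'E'
from h import *
import sys
np.set_printoptions(precision=4,suppress=True)
cal=calibration("wrist");im=grab_frame("wrist");save(sys.argv[1],im)
l=landmark_of("pad","wrist")[:2]
for x in l: print(x["score"],x["xy"],"z20",atz("wrist",x["xy"],.020,cal))
rays=[ray("wrist",l[0]["xy"],cal)]
for c in("side","top"):
    grab_frame(c);t=landmark_of("pad",c)
    if t: print(c,t[0],atz(c,t[0]["xy"],.02));rays.append(ray(c,t[0]["xy"]))
print("tri",tri(*rays))
o=outline_of("pad","wrist")
if o:
    m=o[0]["region"];ys,xs=np.nonzero(m);p=np.array([atz("wrist",(x,y),.02,cal) for x,y in zip(xs,ys)])[:,:2].astype(np.float32)
    print("rect",o[0]["score"],cv2.minAreaRect(p))
m=cv2.inRange(im,(0,0,0),(45,45,45))
# press edges: front_bar, screen
for n in("front_bar","screen","press"):
    for c in("side","top"):
        t=landmark_of(n,c)[:1]
        print(n,c,[(np.round(x["xy"],1),round(x["score"],2)) for x in t])
E
python3 pad.py p1
```

```text
clock: 18.25
position: [0.4089, 0.3035, 0.1953]
tool_rot: [3.138, 0.003, -0.275]
force: [0.4, -1.2, -0.3]
grip_width: 0.0212
finger_force: 40.7
0.76 [306.2, 103.5] z20 [0.484  0.2951 0.02  ]
side {'xy': [262.7, 150.7], 'score': 0.65} [0.481  0.2922 0.02  ]
top {'xy': [228.7, 236.6], 'score': 0.8} [0.4785 0.2968 0.02  ]
tri (array([0.4813, 0.2962, 0.0174]), [np.float64(0.0029219392225657025), np.float64(0.00020732151110633792), np.float64(0.002955522712877362)])
rect 0.59 ((0.5193877220153809, 0.2873798608779907), (0.26022568345069885, 0.19719521701335907), 78.27214050292969)
front_bar side [(array([295.7,  69.6]), 0.91)]
front_bar top [(array([218.3, 189.7]), 0.93)]
screen side [(array([356. , 145.5]), 0.85)]
screen top [(array([249.1, 151.7]), 0.95)]
press side [(array([317.5, 154.7]), 0.59)]
press top [(array([243.1, 185. ]), 0.59)]
```

View pics/p1.png

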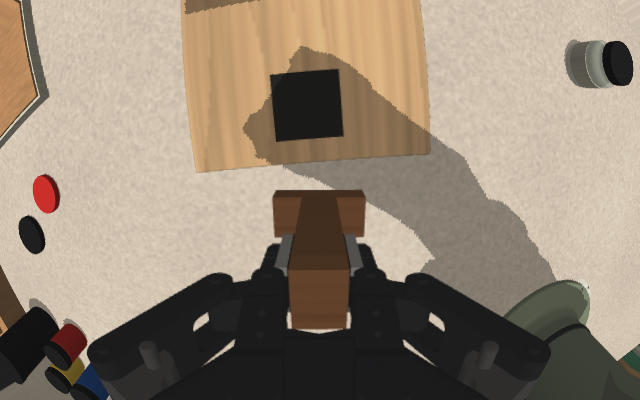

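The wrist view shows the black pad with corners (271,74), (339,69), (343,136) and (276,142). The board is beneath it, and the prop is upright in the fingers.

Run:
```python
from h import *
np.set_printoptions(precision=4,suppress=True)
c=np.array([atz("wrist",x,.020) for x in((271,74),(339,69),(343,136),(276,142))])
print(c[:,:2]);m=c.mean(0)
yx=(c[0]+c[1]-c[2]-c[3])[:2];yy=(c[0]+c[3]-c[1]-c[2])[:2]
print(m,np.linalg.norm(yx)/2,np.linalg.norm(yy)/2,"yaw",np.arctan2(yx[1],yx[0]),np.arctan2(-yy[0],yy[1]))
b=np.array([atz("wrist",x,.018) for x in((196,172),(430,153))])[:,:2];d=b[0]-b[1];print("board front",b,np.linalg.norm(d),"yaw",np.arctan2(-d[0],d[1]))
fb=tri(ray("side",(295.7,69.6)),ray("top",(218.3,189.7)));sc=tri(ray("side",(356,145.5)),ray("top",(249.1,151.7)));print("bar",fb,"hinge",sc,np.linalg.norm(fb[0]-sc[0]))
v=fb[0]-sc[0];print("ang",np.arctan2(v[2],np.hypot(*v[:2])),"yaw",np.arctan2(-v[1],-v[0]))
yaw=np.arctan2(yx[1],yx[0]);go([m[0],m[1],.0845+.03],-.205)
```

```text
[[0.5251 0.3205]
 [0.5104 0.253 ]
 [0.4425 0.2677]
 [0.4558 0.3359]]
[0.4834 0.2943 0.02  ] 0.07022862430047704 0.06932237770385934 yaw -0.2160332439202575 -0.20289001987954403
board front [[0.4514 0.4333]
 [0.4005 0.1795]] 0.2588082945432394 yaw -0.19774495835072503
bar (array([0.5883, 0.2752, 0.2714]), [np.float64(9.745300372475841e-05), np.float64(9.745300372473399e-05)]) hinge (array([0.7556, 0.2453, 0.0214]), [np.float64(0.0010258066630227933), np.float64(0.001025806663022728)]) 0.3023424842022243
ang 0.973930703355882 yaw -0.17692996831885266
shift tool [ 0.0735 -0.0118  0.0817] turn [ 0.0015  0.0027 -0.074 ] shift after turn [ 0.074  -0.0063  0.082 ]
```

```bash
python3 -m inch '[[0,0,0.02,0,0,-0.072,1],[0.01,-0.002,0.025,0,0,0,1],[0.02,-0.002,0.025,0,0,0,1],[0.02,-0.002,0.012,0,0,0,1],[0.015,0,0,0,0,0,1]]'
python3 -m inch '[[0.008,0,0,0,0,0,1],[0,0,0,0,0,0,1]]'
python3 -c "
from h import *
go([0.483,0.2945,0.0845],-.205)
import sys"
python3 fit.py wrist side
```

```text
clock: 19.4
position: [0.4746, 0.2951, 0.1127]
tool_rot: [3.138, 0.004, -0.207]
force: [-0.5, -0.5, 0.4]
grip_width: 0.0213
finger_force: 40.7
clock: 19.6
position: [0.4831, 0.2939, 0.115]
tool_rot: [3.141, 0.002, -0.208]
force: [-0.0, 0.3, -0.7]
grip_width: 0.0215
finger_force: 40.7
shift tool [-0.0002 -0.0006  0.0305] turn [ 0.0006  0.0018 -0.003 ] shift after turn [-0.0002 -0.0006  0.0305]
wrist 0.6 9494.0
side 0.64 231.0
angle(foot fwd+), dx, dz, dy: [ 0.03  -0.002 -0.022 -0.   ] cost 0.3556002188478169
tcp [0.483 0.294 0.115]
```

```bash
python3 -m inch '[[0.001,0,0.014,0,0,0,1],[0,0,0.013,0,0,0,1],[0,0,0,0,0,0,1]]'
python3 -m inch '[[0,0,0.0015,0,0,0,1],[0,0,0,0,0,0,1]]'
python3 -m inch '[[0,0,0.0015,0,0,0,1],[0,0,0,0,0,0,1]]'
```

```text
clock: 20.1
position: [0.4821, 0.2935, 0.0853]
tool_rot: [3.138, 0.004, -0.207]
force: [-0.6, -0.7, -0.3]
grip_width: 0.0217
finger_force: 40.7
clock: 20.3
position: [0.4828, 0.2938, 0.0854]
tool_rot: [3.14, 0.003, -0.207]
force: [-0.4, 0.7, -0.9]
grip_width: 0.0221
finger_force: 40.7
clock: 20.5
position: [0.4832, 0.2939, 0.0845]
tool_rot: [3.141, 0.002, -0.207]
force: [0.7, -0.4, 1.2]
grip_width: 0.0216
finger_force: 40.9
```

```bash
python3 -m inch '[[0,0,0.0015,0,0,0,1],[0,0,0,0,0,0,1]]'
python3 -m inch '[[0,0,0.001,0,0,0,1],[0,0,0,0,0,0,1]]'
```

```text
clock: 20.7
position: [0.4836, 0.2938, 0.0842]
tool_rot: [3.141, 0.002, -0.207]
force: [-5.4, -7.0, 28.2]
grip_width: 0.0213
finger_force: 44.7
clock: 20.9
position: [0.4838, 0.2938, 0.0841]
tool_rot: [-3.142, 0.001, -0.207]
force: [-10.1, -8.2, 45.3]
grip_width: 0.0214
finger_force: 47.0
```

```bash
python3 -m inch '[[0,0,-0.002,0,0,0,1],[0,0,0,0,0,0,0.6],[0,0,0,0,0,0,0.5],[0,0,0,0,0,0,0.3],[0,0,0,0,0,0,0]]'
python3 -m inch '[[0,0,0,0,0,0,0],[0,0,0,0,0,0,0],[0,0,0,0,0,0,0]]'
python3 fit.py wrist
```

```text
clock: 21.4
position: [0.4829, 0.2938, 0.0835]
tool_rot: [3.14, 0.003, -0.207]
force: [-0.8, 0.3, 0.3]
grip_width: 0.0706
finger_force: 0.0
clock: 21.7
position: [0.483, 0.2939, 0.0837]
tool_rot: [3.14, 0.003, -0.207]
force: [0.1, -0.1, -0.3]
grip_width: 0.0852
finger_force: 0.0
wrist 0.95 9710.0
angle(foot fwd+), dx, dz, dy: [ 0.015 -0.001 -0.025 -0.001] cost 0.02630889261532264
tcp [0.483 0.294 0.084]
```

```bash
python3 -m inch '[[-0.02,0,0,0,0,0,0],[-0.03,0,0,0,0,0,0],[-0.03,0,-0.02,0,0,0,0],[0,0,-0.04,0,0,0,1],[0,0,-0.04,0,0,0,1]]' 30
python3 -m inch '[[0,0,-0.04,0,0,0,1],[0,0,-0.04,0,0,0,1],[0,0,-0.045,0,0,0,1],[0,0,-0.03,0,0,0,1],[0,0,0,0,0,0,1]]'
python3 - <<'E'
from h import *
go([.632,.2635,.34],-.205)
im=grab_frame("side");fb=landmark_of("front_bar","side")[:1];sh=landmark_of("screen","side")[:1];print(fb,sh);pf=landmark_of("prop_foot","side")[:1],landmark_of("prop_head","side")[:1];print(pf)
grab_frame("top");fbt=landmark_of("front_bar","top")[:1];print("bar",tri(ray("side",fb[0]["xy"]),ray("top",fbt[0]["xy"])))
save("q1",cv2.resize(im[40:190,220:400],None,fx=4,fy=4,interpolation=2))
E
```

```text
clock: 22.3
position: [0.4039, 0.3104, 0.185]
tool_rot: [3.139, 0.004, -0.206]
force: [0.4, 0.2, -0.1]
grip_width: 0.0592
finger_force: 0.0
clock: 22.8
position: [0.4065, 0.3113, 0.3429]
tool_rot: [-3.138, -0.0, -0.207]
force: [0.9, -0.3, -0.3]
grip_width: -0.0003
finger_force: 0.0
shift tool [0.2305 0.0005 0.003 ] turn [-0.0039 -0.0004 -0.002 ] shift after turn [0.2305 0.0009 0.0029]
[{'xy': [296.0, 66.3], 'score': 0.85}] [{'xy': [353.7, 145.2], 'score': 0.63}]
([{'xy': [262.9, 152.1], 'score': 0.92}], [{'xy': [256.1, 120.0], 'score': 0.59}])
bar (array([0.5895107 , 0.27205531, 0.28189538]), [np.float64(0.0004991882837040928), np.float64(0.0004991882837039508)])
```

View pics/q1.png

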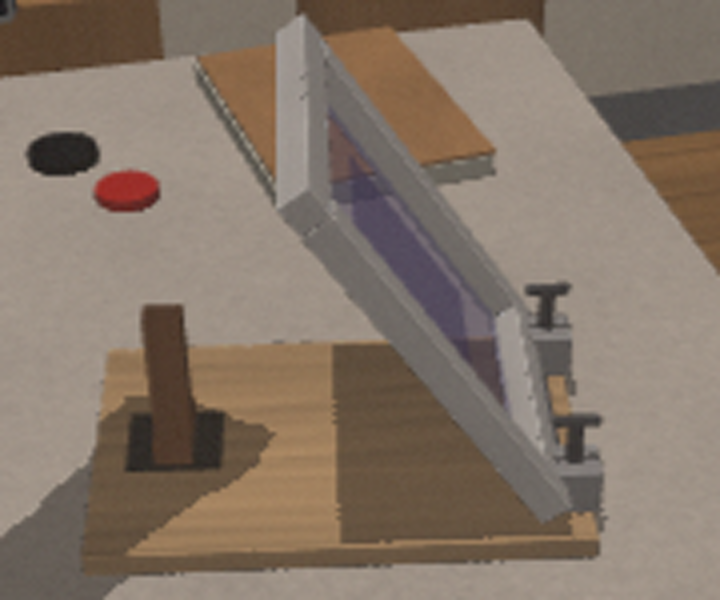

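The prop stands upright on the pad (crop (165,390), foot at (175,455)). The screen is still raised with its bar at (300,130). Next I go over the bar to its far side.

```bash
python3 -m inch '[[0.03,0,0,0.003,0,0,1],[0.045,0,0,0,0,0,1],[0.045,0,0,0,0,0,1],[0.045,0,0,0,0,0,1],[0.045,0,0,0,0,0,1]]' >/dev/null
python3 -m inch '[[0.025,0,0,0,0,0,1],[0,0,0.02,0,0,0,1],[0,0,0.02,0,0,0,1],[0,0,0.02,0,0,0,1],[0,0,0,0,0,0,1]]'
cat > scr.py <<'E'
from h import *
np.set_printoptions(precision=4,suppress=True)
pad=np.array([.483,.2943]);ex=np.array([.979,-.2036])
s=telemetry.observe();p=s["position"];u=(p[:2]-pad)@ex;print("TCP along from pad",u,"z",p[2],"F along",s["force"][:2]@ex,"Fz",s["force"][2])
B=[]
for c in("side","top"):
    grab_frame(c);l=landmark_of("front_bar",c)[:1];print(c,l)
    if l:
        B.append(ray(c,l[0]["xy"]))
        # intersect with mid plane of press
        o,d=B[-1];n=np.r_[-ex[1],ex[0],0];q=o+d*((np.r_[pad,0]-o)@n)/(d@n)
        if c=="side": print(" in plane: along",(q[:2]-pad)@ex,"z",q[2],"theta",np.arctan2(q[2]-.034,.27-(q[:2]-pad)@ex))
if len(B)==2:
    q,e=tri(*B);print("bar along",(q[:2]-pad)@ex,"z",q[2],"theta",np.arctan2(q[2]-.034,.27-(q[:2]-pad)@ex),e[0])
for c in("side",):
    print([ (k,landmark_of(k,c)[:1]) for k in("prop_head","prop_foot")])
E
python3 scr.py
```

```text
clock: 24.15
position: [0.6341, 0.2619, 0.2749]
tool_rot: [3.14, 0.007, -0.207]
force: [-0.7, 0.0, -0.3]
grip_width: 0.0002
finger_force: 0.0
TCP along from pad 0.1545366441484409 z 0.27493016942702764 F along -0.6579186630512868 Fz -0.2815616589838198
side [{'xy': [293.4, 70.2], 'score': 0.57}]
 in plane: along 0.10115660540781274 z 0.27129482980148034 theta 0.9523711400385425
top [{'xy': [394.1, 162.0], 'score': 0.55}]
bar along 0.1666732187981638 z 0.4870160303738059 theta 1.346546183410691 0.058141188247322347
[('prop_head', [{'xy': [255.0, 119.4], 'score': 0.76}]), ('prop_foot', [{'xy': [266.2, 149.9], 'score': 0.8}])]
```

```bash
python3 -m inch '[[-0.01,0,0,0,-0.005,0,1],[-0.01,0,0,0,0,0,1],[0,0,0,0,0,0,1]]'
python3 -m inch '[[-0.004,0,0,0,0,0,1],[-0.004,0,0,0,0,0,1]]'
python3 scr.py
```

```text
clock: 24.75
position: [0.6143, 0.2674, 0.2789]
tool_rot: [-3.139, 0.008, -0.206]
force: [1.3, -0.1, 0.5]
grip_width: 0.0001
finger_force: 0.0
clock: 24.95
position: [0.6077, 0.2681, 0.2785]
tool_rot: [-3.14, 0.008, -0.207]
force: [0.7, -0.1, 0.2]
grip_width: 0.0002
finger_force: 0.0
TCP along from pad 0.12737116254849207 z 0.2785174105908264 F along 0.655678179569558 Fz 0.20185151377784533
side [{'xy': [357.0, 145.8], 'score': 0.66}]
 in plane: along 0.2798362179465647 z 0.025807961860688455 theta -2.4471430513109347
top [{'xy': [218.0, 190.2], 'score': 0.87}]
bar along 0.21388215002325525 z -0.0340891568525208 theta -0.8814832667939102 0.07767909437033316
[('prop_head', [{'xy': [258.8, 121.6], 'score': 0.98}]), ('prop_foot', [{'xy': [266.8, 152.9], 'score': 0.67}])]
```

```bash
python3 -m inch '[[-0.004,0,0.001,0,0,0,1],[-0.004,0,0.001,0,0,0,1]]'
python3 -m inch '[[-0.004,0,0.002,0,0,0,1],[-0.004,0,0.002,0,0,0,1]]'
python3 -m inch '[[-0.004,0,0.002,0,0,0,1],[-0.004,0,0.002,0,0,0,1]]'
python3 scr.py
```

```text
clock: 25.45
position: [0.6001, 0.2696, 0.2764]
tool_rot: [-3.14, 0.007, -0.207]
force: [2.2, -0.6, -0.1]
grip_width: 0.0002
finger_force: 0.7
clock: 25.65
position: [0.5919, 0.2715, 0.2724]
tool_rot: [-3.14, 0.008, -0.207]
force: [1.9, 0.3, 0.2]
grip_width: 0.0002
finger_force: 0.7
clock: 25.85
position: [0.5839, 0.2732, 0.2685]
tool_rot: [-3.14, 0.008, -0.207]
force: [1.9, -0.0, 0.2]
grip_width: 0.0001
finger_force: 0.6
TCP along from pad 0.10310911370605046 z 0.2684708569545862 F along 1.8897631409644198 Fz 0.17418783895152357
side [{'xy': [287.1, 74.2], 'score': 0.73}]
 in plane: along 0.08429078316932485 z 0.2606819237619298 theta 0.8844271652177798
top [{'xy': [222.2, 193.5], 'score': 0.73}]
bar along 0.09232839309769571 z 0.26668350898769017 theta 0.918662871870446 0.007728546755728271
[('prop_head', [{'xy': [258.3, 119.8], 'score': 0.66}]), ('prop_foot', [{'xy': [263.9, 152.1], 'score': 0.91}])]
```

```bash
python3 -m inch '[[-0.004,0,0.005,0,0,0,1],[-0.004,0,0.005,0,0,0,1],[-0.004,0,0.005,0,0,0,1],[-0.004,0,0.005,0,0,0,1]]'
python3 scr.py
python3 -m inch '[[-0.004,0,0.004,0,0,0,1],[-0.004,0,0.004,0,0,0,1],[-0.004,0,0.004,0,0,0,1],[-0.004,0,0.004,0,0,0,1],[-0.004,0,0.004,0,0,0,1]]'
python3 scr.py
```

```text
clock: 26.55
position: [0.568, 0.2766, 0.2482]
tool_rot: [-3.14, 0.008, -0.207]
force: [1.0, -0.4, 1.6]
grip_width: -0.0
finger_force: 0.8
TCP along from pad 0.08684676967893877 z 0.2482492563986089 F along 1.0249708402411226 Fz 1.579714771957227
side [{'xy': [281.7, 82.0], 'score': 0.79}]
 in plane: along 0.0688761239330479 z 0.23906658644109502 theta 0.795104414334645
top [{'xy': [217.2, 203.9], 'score': 0.83}]
bar along 0.0706559822129881 z 0.23680768134141794 theta 0.7940107787859508 0.0020581748432856686
[('prop_head', [{'xy': [259.4, 120.8], 'score': 0.86}]), ('prop_foot', [{'xy': [265.0, 151.7], 'score': 0.71}])]
clock: 27.35
position: [0.5484, 0.2807, 0.2285]
tool_rot: [-3.14, 0.008, -0.207]
force: [0.6, 0.0, 0.6]
grip_width: -0.0003
finger_force: 0.5
TCP along from pad 0.06682491322141809 z 0.22851609558902872 F along 0.6324718552582194 Fz 0.6388889983468964
side [{'xy': [272.0, 86.9], 'score': 0.8}]
 in plane: along 0.042284295994508385 z 0.22569977773161265 theta 0.6997365917583347
top [{'xy': [216.2, 209.6], 'score': 0.86}]
bar along 0.04992616047063877 z 0.22368802478024286 theta 0.7113788270928275 0.008148051108007886
[('prop_head', [{'xy': [254.5, 116.3], 'score': 0.81}]), ('prop_foot', [{'xy': [265.2, 149.8], 'score': 0.86}])]
```

```bash
python3 -m inch '[[-0.005,0,0.006,0,0,0,1],[-0.005,0,0.006,0,0,0,1],[-0.005,0,0.006,0,0,0,1],[-0.004,0,0.005,0,0,0,1]]'
python3 -m inch '[[-0.004,0,0.006,0,0,0,1],[-0.004,0,0.006,0,0,0,1],[-0.004,0,0.006,0,0,0,1],[-0.004,0,0.006,0,0,0,1]]'
python3 scr.py
```

```text
clock: 28.05
position: [0.5294, 0.2847, 0.2054]
tool_rot: [-3.14, 0.008, -0.207]
force: [1.3, -0.5, 0.1]
grip_width: -0.0001
finger_force: 0.4
clock: 28.45
position: [0.5139, 0.288, 0.1817]
tool_rot: [-3.14, 0.008, -0.207]
force: [0.9, 0.1, -0.2]
grip_width: 0.0003
finger_force: 0.3
TCP along from pad 0.0315722314383035 z 0.18168007203955128 F along 0.8151854842659981 Fz -0.1768454433118668
side [{'xy': [264.5, 106.8], 'score': 0.61}]
 in plane: along 0.01701159549227571 z 0.16645989480822443 theta 0.48233387231466945
top [{'xy': [219.1, 225.7], 'score': 0.97}]
bar along 0.017786054673755294 z 0.1647111911213706 theta 0.47814489322634757 0.00110666384450404
[('prop_head', []), ('prop_foot', [{'xy': [266.4, 152.3], 'score': 0.8}])]
```

```bash
python3 -m inch '[[-0.003,0,0.005,0,0,0,1],[-0.003,0,0.005,0,0,0,1],[-0.002,0,0.004,0,0,0,1],[0,0,0,0,0,0,1]]'
python3 -m inch '[[-0.001,0,0.003,0,0,0,1],[0,0,0.002,0,0,0,1],[0,0,0,0,0,0,1]]'
python3 scr.py
```

```text
clock: 29.15
position: [0.5056, 0.2897, 0.1676]
tool_rot: [-3.141, 0.009, -0.206]
force: [-0.5, -0.3, -0.6]
grip_width: 0.0004
finger_force: 0.0
clock: 29.45
position: [0.5052, 0.2898, 0.163]
tool_rot: [-3.14, 0.008, -0.207]
force: [1.3, 0.6, 0.1]
grip_width: 0.0002
finger_force: 0.0
TCP along from pad 0.022695860242369626 z 0.1630283679933737 F along 1.1512830888589791 Fz 0.05001558896482208
side [{'xy': [258.5, 114.1], 'score': 0.9}]
 in plane: along -0.0017112201543490826 z 0.1439686232273898 theta 0.38457395232838076
top [{'xy': [220.5, 229.7], 'score': 0.89}]
bar along 0.0036780864414019117 z 0.14423306013511739 theta 0.3924391678856354 0.005453963166492167
[('prop_head', []), ('prop_foot', [{'xy': [265.3, 149.4], 'score': 0.51}])]
```

```bash
python3 -m inch '[[0,0,0.002,0,0,0,1],[0,0,0.001,0,0,0,1],[0,0,0,0,0,0,1]]'
python3 -m inch '[[0,0,0.001,0,0,0,1],[0,0,0.001,0,0,0,1],[0,0,0,0,0,0,1]]'
python3 - <<'E'
from h import *
im=grab_frame("side");save("q2",cv2.resize(im[70:190,220:380],None,fx=4.5,fy=4.5,interpolation=2))
E
```

```text
clock: 30.05
position: [0.5052, 0.2899, 0.1601]
tool_rot: [-3.14, 0.008, -0.207]
force: [0.1, -0.2, 0.0]
grip_width: -0.0002
finger_force: 0.0
clock: 30.35
position: [0.5052, 0.2898, 0.1581]
tool_rot: [-3.14, 0.008, -0.207]
force: [0.7, -0.0, -0.8]
grip_width: 0.0003
finger_force: 0.0
```

View pics/q2.png

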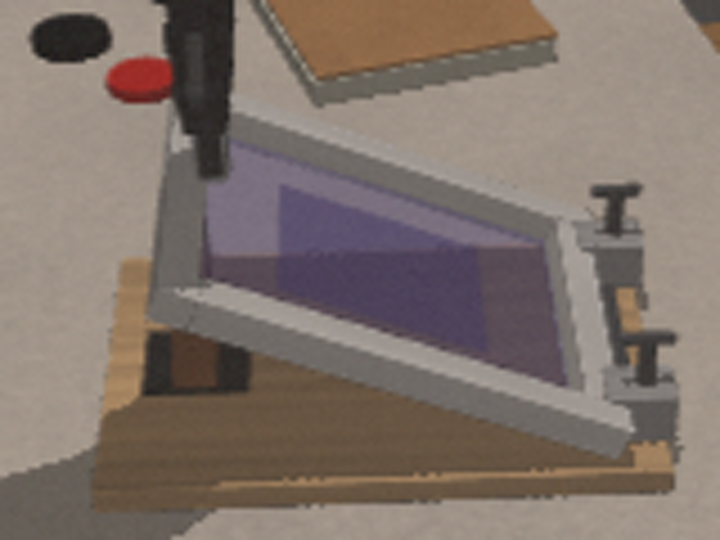

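The screen rests tilted on the upright prop: bar at (180,200), prop shaft and foot visible at (195,360). The finger touches nothing. I'll withdraw and check that it holds.

```bash
python3 -m inch '[[0,0,-0.02,0,0,0,1],[0,0,-0.04,0,0,0,1],[0,0,-0.04,0,0,0,1],[0,0,-0.04,0,0,0,1],[0,0,0,0,0,0,1]]'
python3 scr.py
python3 -m inch '[[0,0,0,0,0,0,1],[0,0,0,0,0,0,1],[0,0,0,0,0,0,1],[0,0,0,0,0,0,1],[0,0,0,0,0,0,1]]'
python3 scr.py
```

```text
clock: 30.9
position: [0.508, 0.2901, 0.3034]
tool_rot: [-3.134, 0.003, -0.207]
force: [0.9, -0.6, 0.5]
grip_width: -0.0
finger_force: 0.0
TCP along from pad 0.025318445959254005 z 0.30339793631211553 F along 0.9963178467858521 Fz 0.47557709084260624
side [{'xy': [258.9, 113.5], 'score': 0.87}]
 in plane: along -0.00041216733891546987 z 0.14584723588537307 theta 0.392190302158977
top [{'xy': [222.1, 227.6], 'score': 0.61}]
bar along 0.008025948495652404 z 0.1492821787927307 theta 0.4145503546251791 0.007938012535229692
[('prop_head', [{'xy': [364.6, 212.6], 'score': 0.41}]), ('prop_foot', [{'xy': [265.2, 151.1], 'score': 0.66}])]
clock: 31.7
position: [0.5063, 0.2894, 0.2982]
tool_rot: [-3.14, 0.008, -0.207]
force: [-0.8, -0.4, 0.2]
grip_width: 0.0004
finger_force: 0.0
TCP along from pad 0.023757406318595225 z 0.29823664835778735 F along -0.718056317728995 Fz 0.19794129820071
side [{'xy': [259.8, 113.3], 'score': 0.92}]
 in plane: along 0.0021411570132160423 z 0.14640310746867902 theta 0.3973181963770821
top []
[('prop_head', []), ('prop_foot', [{'xy': [264.7, 152.6], 'score': 0.56}])]
```

The screen holds steady at about 0.40 rad on the prop, so I'm handing in.

```bash
python3 -c "
from workcell import bot
print(bot.job_done())"
```

```text
the job is handed in; nothing more can be done
None
```

Job handed in at about 32 s: the prop was swung up against the rail, set down briefly on the bench to re-centre the grip, then stood upright on the pad; the screen's front bar rests on it, holding at about 0.40 rad with the robot clear.

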